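Complete the colour wheel on the palette

TASK

Complete the colour wheel on the round white palette: stand the orange, green and violet paint pots upright in the three empty wells, each between the two colours it is mixed from - orange between red and yellow, green between yellow and blue, violet between blue and red. Only when all three are in, stand the empty steel rinsing cup upright in the large well in the middle of the palette. Leave the red, yellow, blue and black pots where they are, set everything down rather than letting it fall, and tip nothing over.

Things in the scene. Friction and masses are not known exactly. Their poses are not given: they have to be found in the camera images.
- palette: round white palette, 250 mm across, fixed; origin: centre of its underside, z up. Six wells 60 mm wide inside, centres 88 mm from the origin, at 0, 60, 120.. degrees from its x axis towards its y: those at 0, 120, 240 hold red, yellow, blue pots, those at 60, 180, 300 are empty; a larger well (80 mm) at the centre. Grey well floors 10 mm above the table; rims 3 mm wide, 3 mm higher
- red_pot: pot of solid watercolour: upright white cylinder 40 mm across and 40 mm high, with red paint on top and a band of the same colour round its side; origin at the centre of its underside, z up; loose, at the start already in one of the palette's wells at 0, 120 or 240 degrees (which one varies); it stays there
- yellow_pot: pot of solid watercolour: upright white cylinder 40 mm across and 40 mm high, with yellow paint on top and a band of the same colour round its side; origin at the centre of its underside, z up; loose, at the start already in one of the palette's wells at 0, 120 or 240 degrees (which one varies); it stays there
- blue_pot: pot of solid watercolour: upright white cylinder 40 mm across and 40 mm high, with blue paint on top and a band of the same colour round its side; origin at the centre of its underside, z up; loose, at the start already in one of the palette's wells at 0, 120 or 240 degrees (which one varies); it stays there
- orange_pot: pot of solid watercolour: upright white cylinder 40 mm across and 40 mm high, with orange paint on top and a band of the same colour round its side; origin at the centre of its underside, z up; loose, about 60 g, at the start standing on the watercolour block (top 12 mm above the table), one of the pots to be placed
- green_pot: pot of solid watercolour: upright white cylinder 40 mm across and 40 mm high, with green paint on top and a band of the same colour round its side; origin at the centre of its underside, z up; loose, about 60 g, at the start standing on the watercolour block (top 12 mm above the table), one of the pots to be placed
- violet_pot: pot of solid watercolour: upright white cylinder 40 mm across and 40 mm high, with violet paint on top and a band of the same colour round its side; origin at the centre of its underside, z up; loose, about 60 g, at the start standing on the watercolour block (top 12 mm above the table), one of the pots to be placed
- cup: empty open rinsing cup of bare steel, straight round wall, 56 mm outside diameter, 55 mm high, wall 3 mm, about 120 g; loose, at the start standing on the watercolour block (12 mm thick); origin at the centre of its underside, z up
- black_pot: pot of solid watercolour: upright white cylinder 40 mm across and 40 mm high, with black paint on top and a band of the same colour round its side; origin at the centre of its underside, z up; loose, standing on the watercolour block among the others; it is not needed and stays where it is
There are look-alikes about, which are no part of the job. Leave any brown look-alike of the orange_pot alone. What is shaped like the violet_pot but brown is not meant.

How it is judged:
By the outcome, as a careful person would: the job done as asked, in the order asked, and still so for the second after the job is handed in, with the robot touching nothing.
It also fails if it takes over 120 s, if anything falls off the work surface, if the arm or the gripper's body presses on something with over 40 N, if the wrist force passes 120 N, or if a joint passes its speed limit or range.

ROBOT

A 6-joint arm with a two-finger parallel gripper is mounted at the origin on the work surface. World frame = base frame: x ahead of the robot, y to its left, z up, the work surface at z = 0. Lengths are in m, angles in rad, forces in N, time in s.
With the tool pointing down it reaches from about 0.35 to 0.975 m from the base axis. Payload 7.1 kg.
Tool frame: the origin (TCP) lies midway between the tips of the shut fingers; the grasp point (between the pads) lies 19 mm behind it; z points along the fingers, x is the direction in which the jaws open and shut, and the axes are right-handed (so a half turn about z gives the same grasp; the last joint's range is limited). The gripper opens to 88 mm and grips with 3 to 60 N. Pads are 20 mm wide; open, the fingers measure 115 mm over their backs; the gripper's body (75 mm by 178 mm) begins 61 mm behind the grasp point.
Start: joints at [-1.306, 0.423, 1.63, -0, 1.089, -0.019], TCP at [0.175, -0.6, 0.223] pointing down, gripper open.
Joint ranges: [-3, 3], [-0.9, 2.11], [0.09, 2.58], [-1.31, 4.45], [0.11, 2.69], [-2.54, 2.54]. Speed limits (rad/s): [2.39, 2.39, 3.01, 3.14, 3.14, 3.14].

INTERFACE

Orientations are given as a unit quaternion [w, x, y, z].
In Python, from station import move_pose, movel, movej, command_gripper, wait, inverse_kinematics, read_camera, camera_info, MotionError, job_done, get_time, get_joint_pos, get_qvel, get_effort, get_tcp_pos, get_ee_rot, get_ft_force, get_ft_torque, get_grip_width gives the robot as it stands. Calls block until the motion is done:
- move_pose(position, orientation): joint-space move of the TCP to a pose.
- movel(position, frame=None, v=0.15, until_force=None): straight line of the TCP; frame=None keeps the orientation; v is the mean speed in m/s. With until_force (N) it stops when the force on the tool has changed by that much, and returns True; else False.
- movej(angles): joint-space move.
- command_gripper(opening): opening from 0.0 (shut) to 1.0 (fully open); the grip force is fixed at half the most; returns when the fingers have stopped.
- wait(seconds).
- inverse_kinematics(position, orientation): joint angles nearest the present ones, or None.
- read_camera(name): name is "scene" or "top"; returns the picture (420x560x3 uint8, red, green, blue); there is no depth.
- camera_info(name): a dict with "intrinsics" (3x3 intrinsics, pixels), "T" (4x4, takes a point from camera to world coordinates). Camera axes: x right, y up, looking along -z (the intrinsics and any distortion apply to the point x, -y, -z); pixel columns grow to the right and rows downward; lengths in m; the calibration is good to about 2 mm. A picture is of the moment at which its call begins. camera_info takes no time and is no camera call.
A pose or a line that the arm cannot do raises MotionError and nothing moves.
- job_done(): hands the job in, once; it reports no verdict.
Readings, each from a call of its own:
- get_time(): time.
- get_joint_pos(): joint angles.
- get_qvel(): joint speeds.
- get_effort(): joint torques, N m.
- get_tcp_pos(): TCP position.
- get_ee_rot(): TCP orientation.
- get_ft_force(): force on the tool from outside, world axes, zero at the start.
- get_ft_torque(): the same for the moment, N m.
- get_grip_width(): opening from 0.0 (shut) to 1.0 (fully open).
Only numpy, scipy, OpenCV 4.12 (cv2) and the standard library are available. Lean on these libraries where they do the work, as an engineer would, in place of code of your own. Each camera call takes 0.05 s, during which the arm holds its last target.

## Working session

There is one attempt and no reset: what is moved stays moved. The work goes in short steps, each a Python script; the robot and the scene stay as the last script left them, time stands still between calls to the robot, and variables do not carry over. Pictures are saved under pics/ and viewed, and the job is handed in when it is done.

```bash
mkdir -p pics; python3 - <<'E'
from station import *
import cv2,numpy as np
np.set_printoptions(precision=4,suppress=True)
for n in("scene","top"):
    im=read_camera(n); cv2.imwrite(f"pics/{n}0.png",im[:,:,::-1]); print(n,camera_info(n))
print(get_time(),get_ee_rot(),get_tcp_pos(),get_grip_width())
E
```

```text
scene {'intrinsics': array([[519.0426,   0.    , 277.1437],
       [  0.    , 519.0426, 221.5612],
       [  0.    ,   0.    ,   1.    ]]), 'T': array([[ 0.8686, -0.2902,  0.4017,  0.9748],
       [ 0.4955,  0.4952, -0.7137, -0.9073],
       [ 0.0082,  0.8189,  0.5739,  0.79  ],
       [ 0.    ,  0.    ,  0.    ,  1.    ]])}
top {'intrinsics': array([[440.1254,   0.    , 287.1925],
       [  0.    , 440.1254, 210.1722],
       [  0.    ,   0.    ,   1.    ]]), 'T': array([[ 0.0131,  0.9957, -0.0915,  0.3846],
       [-0.9998,  0.0145,  0.0142,  0.0169],
       [ 0.0154,  0.0913,  0.9957,  1.0061],
       [ 0.    ,  0.    ,  0.    ,  1.    ]])}
0.1 [-0.0004  0.8    -0.6    -0.0005] [ 0.1749 -0.5995  0.222 ] 0.998616169155148
```

View pics/scene0.png

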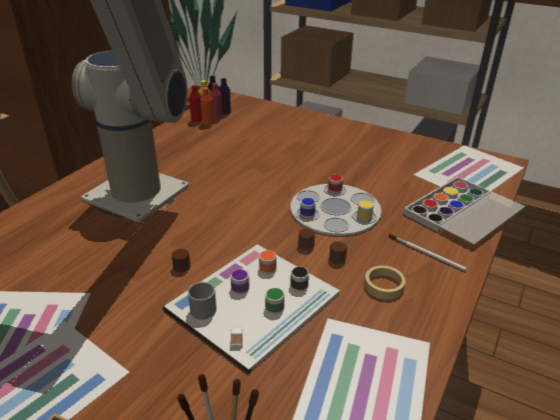

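View pics/top0.png

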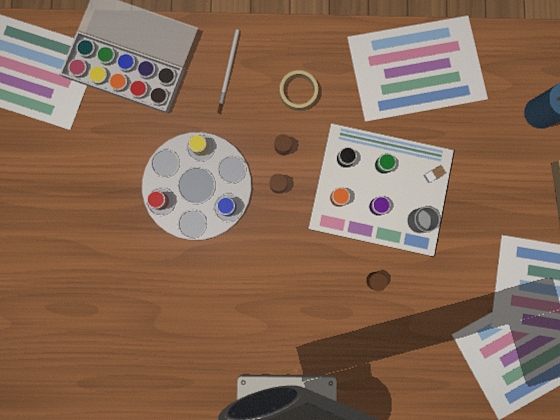

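The top view shows the palette at about (197,186), with yellow at (197,144), red at (156,200) and blue at (226,206). On the block are black (347,156), green (387,162), orange (342,196), violet (381,205) and the cup (424,219). Three brown look-alikes stand off the block. Next I zoom in to pick segmentation colours.

```bash
python3 - <<'E'
import cv2,numpy as np
t=cv2.imread("pics/top0.png")
a=cv2.resize(t[125:245,135:255],None,fx=3.3,fy=3.3,interpolation=cv2.INTER_NEAREST)
b=cv2.resize(t[125:245,325:445],None,fx=3.3,fy=3.3,interpolation=cv2.INTER_NEAREST)
cv2.imwrite("pics/z0.png",np.hstack([a,b]))
E
```

```text
(no output)
```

View pics/z0.png

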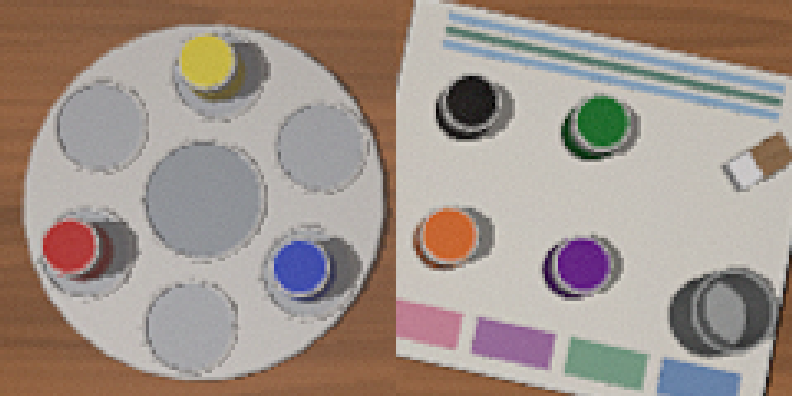

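The left crop shows yellow at the top, red lower left and blue lower right. So orange goes in the upper-left well, green in the upper-right and violet at the bottom. The paint discs look brighter than their side bands, so they can be segmented, and the cup rim is at roughly crop (733,308).

```bash
cat > h.py <<'E'
import cv2,numpy as np
from station import *
np.set_printoptions(precision=4,suppress=True)
def ray(n,u,v):
    c=camera_info(n);K=c["intrinsics"];T=c["T"]
    d=np.array([(u-K[0,2])/K[0,0],-(v-K[1,2])/K[1,1],-1.]);return T[:3,3],T[:3,:3]@d
def px2w(n,u,v,z):
    o,d=ray(n,u,v);return (o+d*(z-o[2])/d[2])[:2]
def w2px(n,p):
    c=camera_info(n);K=c["intrinsics"];T=c["T"]
    q=T[:3,:3].T@(np.array(p)-T[:3,3]);return np.array([K[0,2]+K[0,0]*q[0]/-q[2],K[1,2]+K[1,1]*q[1]/q[2]])
H={'red':(0,4,174,180),'orange':(6,15,0,0),'yellow':(24,33,0,0),'green':(52,75,0,0),'blue':(112,123,0,0),'violet':(130,145,0,0)}
Vm={'red':150,'orange':165,'yellow':165,'green':85,'blue':130,'violet':100}
E
python3 - <<'E'
from h import *
t=cv2.imread("pics/top0.png");s=cv2.imread("pics/scene0.png")
hsv=cv2.cvtColor(t,cv2.COLOR_BGR2HSV)
for n,(u,v) in dict(yellow=(198,143),red=(156,199),blue=(226,205),green=(507-120,162),orange=(341,196),violet=(381,205),black=(347,155),
  well=(165,163),white=(195,222-10)).items(): print(n,hsv[v,u],hsv[v+5,u-5])
for nme,im,seeds in (("top",t,dict(yellow=(198,143),red=(156,199),blue=(226,205),green=(387,162),orange=(341,196),violet=(381,205),black=(347,155))),
  ("scene",s,dict(yellow=(366,205),red=(336,180),blue=(308,203),green=(275,295),orange=(268,256),violet=(240,275),black=(300,271)))):
  for n,(u,v) in seeds.items():
    r=14
    p=im[v-r:v+r,u-r:u+r].astype(int)
    ref=np.median(im[v-2:v+2,u-2:u+2].reshape(-1,3),axis=0)
    m=(np.abs(p-ref).max(2)<26).astype(np.uint8)
    k,l,st,c=cv2.connectedComponentsWithStats(m); i=l[r,r]
    cu,cv=c[i]+[u-r,v-r]
    print(nme,n,ref,st[i][2:],"px",np.array([cu,cv]),"w",px2w(nme,cu,cv,0.052 if n in('green','orange','violet','black') else .05))
E
```

```text
yellow [ 26 163 196] [ 27 173 196]
red [  1 169 173] [  0 188 174]
blue [116 159 172] [116 166 171]
green [ 66 191 108] [ 57  55 140]
orange [ 11 193 198] [ 10 177 202]
violet [140 186 133] [139 109 145]
black [18 34 38] [170  16  49]
well [143   6 157] [126   8 163]
white [105   9 169] [120   3 166]
top yellow [ 71.  180.5 196. ] [ 15  15 176] px [196.7386 142.642 ] w [0.6191 0.2048]
top red [ 57.5  59.5 175. ] [ 15  15 179] px [155.1285 198.8547] w [0.493  0.2911]
top blue [172.   79.   66.5] [ 15  15 179] px [225.0503 205.1341] w [0.4815 0.1389]
top green [ 45. 108.  32.] [ 15  14 164] px [386.7622 161.3476] w [ 0.5837 -0.215 ]
top orange [ 48.5 101.  198.5] [ 14  14 170] px [340.5 195.5] w [ 0.5062 -0.1129]
top violet [132.   35.5 101. ] [ 15  14 169] px [381.0237 204.5444] w [ 0.4876 -0.2017]
top black [33.  34.  35.5] [ 15  15 165] px [347.2909 155.0242] w [ 0.5964 -0.1277]
scene yellow [ 67.5 180.  207. ] [12  7 68] px [365.5882 203.8382] w [0.6166 0.2003]
scene red [ 40.5  44.5 153.5] [12  7 59] px [335.5763 177.1356] w [0.4911 0.2874]
scene blue [150.   47.   39.5] [12  7 56] px [307.7143 201.2679] w [0.4802 0.1346]
scene green [ 52. 106.  52.] [ 16  11 130] px [274.4385 293.5538] w [ 0.582  -0.2177]
scene orange [ 47.5  92.  203. ] [ 14  10 105] px [267.6095 254.8952] w [ 0.5049 -0.1149]
scene violet [118.   41.5  95. ] [ 15  10 115] px [238.9478 274.313 ] w [ 0.4855 -0.2039]
scene black [29. 32. 38.] [ 14  10 106] px [299.4057 271.6321] w [ 0.5943 -0.1301]
```

The two views agree to 2–4 mm, which matches the calibration error. Next come the palette wells and the cup.

```bash
python3 - <<'E'
from h import *
t=cv2.imread("pics/top0.png");s=cv2.imread("pics/scene0.png")
# whole palette outline: non-wood (low saturation) blob
for nme,im,seed in(("top",t,(197,222)),("scene",s,(313,222))):
    hsv=cv2.cvtColor(im,cv2.COLOR_BGR2HSV)
    m=((hsv[:,:,1]<60)&(hsv[:,:,2]>110)).astype(np.uint8)
    m=cv2.morphologyEx(m,cv2.MORPH_OPEN,np.ones((3,3)))
    k,l,st,c=cv2.connectedComponentsWithStats(m)
    for i in range(1,k):
        if 300<st[i,4]<40000 and st[i,0]<450: print(nme,i,st[i],c[i])
    i=l[225 if nme=="scene" else 213,313 if nme=="scene" else 225]
    cn=max(cv2.findContours((l==i).astype(np.uint8),cv2.RETR_EXTERNAL,cv2.CHAIN_APPROX_NONE)[0],key=cv2.contourArea)
    hull=cv2.convexHull(cn)[:,0,:]
    from scipy.optimize import least_squares
    for z in (0.010,):
        cand=cn[:,0,:] if nme=="top" else hull
        w=np.array([px2w(nme,*p,z) for p in cand])
        f=lambda q:np.hypot(w[:,0]-q[0],w[:,1]-q[1])-q[2]
        r=least_squares(f,[.53,.21,.125],loss='soft_l1',f_scale=.001)
        print(nme,len(w),"palette",r.x, np.std(f(r.x)))
    # wells: light grey circular
    for u,v in ((165,163),(232,168),(193,223),(197,185)) if nme=="top" else ((306,199),(336,225),(364,199),(336,206)):
        ref=np.median(im[v-3:v+3,u-3:u+3].reshape(-1,3),axis=0); print(nme,(u,v),ref,px2w(nme,u,v,.01))
g=cv2.Canny(t,40,100)
cv2.imwrite("pics/e0.png",np.vstack([np.hstack([cv2.resize(x[190:250,395:455],None,fx=6,fy=6,interpolation=cv2.INTER_CUBIC) for x in (t,cv2.cvtColor(g,cv2.COLOR_GRAY2BGR))])]+[]))
E
```

```text
top 1 [  77    0  120   77 4831] [138.6409  31.0586]
top 2 [   0   15   75   47 1258] [34.872  37.0072]
top 3 [ 348   16  139  105 7108] [416.3122  67.5269]
top 8 [  0  50  63  25 418] [30.9234 61.9498]
top 9 [ 74  51 101  44 788] [124.8401  72.5203]
top 14 [   0   66  167   64 2974] [59.8867 97.7078]
top 17 [  308   124   145   132 10089] [379.8064 187.7313]
top 18 [ 142  132  109  108 8065] [196.0057 186.0097]
top 38 [237 377  68  22 836] [264.5191 383.7225]Traceback (most recent call last):
  File "<stdin>", line 17, in <module>
  File "h.py", line 8, in px2w
    o,d=ray(n,u,v);return (o+d*(z-o[2])/d[2])[:2]
        ~~~^^^^^^^
  File "h.py", line 5, in ray
    c=camera_info(n);K=c["intrinsics"];T=c["T"]
ValueError: time passes only in moves, steps and waits
```

```bash
python3 - <<'E'
s=open('h.py').read()
s=s.replace('c=camera_info(n);','c=CI[n];').replace('def ray','CI={n:camera_info(n) for n in ("scene","top")}\ndef ray',1)
open('h.py','w').write(s)
E
python3 - <<'E'
from h import *
from scipy.optimize import least_squares
t=cv2.imread("pics/top0.png");s=cv2.imread("pics/scene0.png")
for nme,im,seed in(("top",t,(225,213)),("scene",s,(313,222))):
    hsv=cv2.cvtColor(im,cv2.COLOR_BGR2HSV)
    m=((hsv[:,:,1]<70)&(hsv[:,:,2]>95)).astype(np.uint8)
    m=cv2.morphologyEx(m,cv2.MORPH_OPEN,np.ones((3,3)))
    k,l,st,c=cv2.connectedComponentsWithStats(m)
    i=l[seed[1],seed[0]]; print(nme,i,st[i])
    cn=max(cv2.findContours((l==i).astype(np.uint8),cv2.RETR_EXTERNAL,cv2.CHAIN_APPROX_NONE)[0],key=cv2.contourArea)
    w=np.array([px2w(nme,*p,.010) for p in cn[:,0,:]])
    f=lambda q:np.hypot(w[:,0]-q[0],w[:,1]-q[1])-q[2]
    r=least_squares(f,[.53,.21,.125],loss='soft_l1',f_scale=.001)
    print(nme,len(w),"palette",r.x,np.median(np.abs(f(r.x))))
E=[]
for n,im,(a,b) in(("t",t,(190,395)),("s",s,(270,175))):
    g=cv2.cvtColor(cv2.Canny(im,40,100),cv2.COLOR_GRAY2BGR)
    E.append(np.hstack([cv2.resize(x[a:a+60,b:b+60],None,fx=4.8,fy=4.8,interpolation=cv2.INTER_CUBIC) for x in (im,g)]))
cv2.imwrite("pics/e0.png",np.vstack(E))
E
```

```text
top 0 [     0      0    560    420 185578]
top 2379 palette [ 0.4629 -0.0315  0.5839] 0.09454894971307781
scene 27 [ 290  184   91   51 2860]
scene 222 palette [0.5309 0.2026 0.1225] 0.001212110285380652
```

View pics/e0.png

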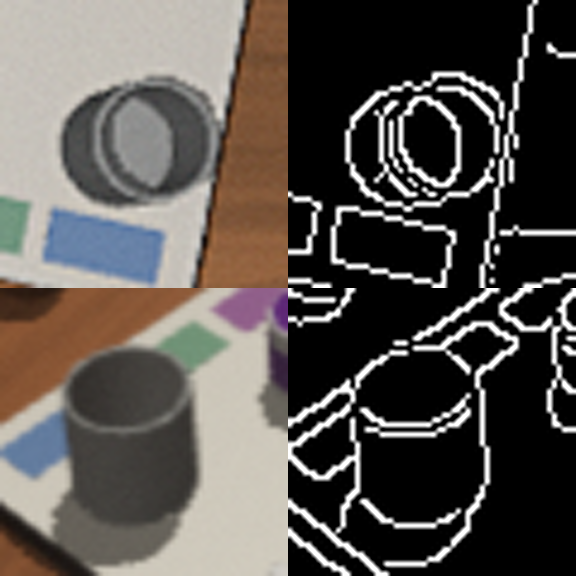

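The top crop shows the cup rim centred near image (427.2,218.8), and the scene crop shows it near (201.2,290.8).

```bash
python3 - <<'E'
from h import *
from scipy.optimize import least_squares
t=cv2.imread("pics/top0.png");s=cv2.imread("pics/scene0.png")
print("cup",px2w("top",427.2,218.8,.067),px2w("scene",201.2,290.8,.067))
hsv=cv2.cvtColor(t,cv2.COLOR_BGR2HSV)
m=((hsv[:,:,1]<70)&(hsv[:,:,2]>110)).astype(np.uint8)
k,l,st,c=cv2.connectedComponentsWithStats(m)
i=l[210,175]; print(st[i])
cn=max(cv2.findContours((l==i).astype(np.uint8),cv2.RETR_EXTERNAL,cv2.CHAIN_APPROX_NONE)[0],key=cv2.contourArea)
def fit(n,pts,z,q0):
    w=np.array([px2w(n,*p,z) for p in pts])
    f=lambda q:np.hypot(w[:,0]-q[0],w[:,1]-q[1])-q[2]
    r=least_squares(f,q0,loss='soft_l1',f_scale=.001);return r.x,np.median(np.abs(f(r.x)))
print(fit("top",cn[:,0,:],.01,[.53,.2,.125]))
# wells: edges of grey floors
for n,im,seeds in(("top",t,((165,163),(232,168),(193,223),(197,185))),("scene",s,((306,199),(362,199),(336,225),(336,206)))):
    e=cv2.Canny(im,25,60)
    for k,(u,v) in enumerate(seeds):
        q0=[*px2w(n,u,v,.012),.033 if k<3 else .043]
        ys,xs=np.nonzero(e); w=np.array([px2w(n,*p,.012) for p in zip(xs,ys) if abs(p[0]-u)<30 and abs(p[1]-v)<30])
        q=np.array(q0)
        for it in range(6):
            d=np.hypot(w[:,0]-q[0],w[:,1]-q[1])-q0[2]
            ww=w[np.abs(d)<(.008 if it<3 else .005)]
            q=least_squares(lambda a:np.hypot(ww[:,0]-a[0],ww[:,1]-a[1])-a[2],[*q[:2],q0[2]],loss='soft_l1',f_scale=.001).x
        print(n,(u,v),q,len(ww))
E
```

```text
cup [ 0.4566 -0.2976] [ 0.4571 -0.2996]
[ 142  132  109  108 8202]
(array([0.5305, 0.2109, 0.1234]), np.float64(0.0005301017808684583))
top (165, 163) [0.5812 0.2823 0.0329] 142
top (232, 168) [0.5688 0.1285 0.0328] 132
top (193, 223) [0.4419 0.2155 0.0328] 149
top (197, 185) [0.5305 0.2085 0.0427] 165
scene (306, 199) [0.4464 0.2042 0.0323] 54
scene (362, 199) [0.5821 0.2755 0.0349] 46
scene (336, 225) [0.5678 0.1262 0.0336] 67
scene (336, 206) [0.5311 0.2034 0.0435] 87
```

```bash
cat >> h.py <<'E'
C=np.array([.531,.206]); A={'orange':55.5,'green':-64.5,'violet':175.5}
def well(n): a=np.radians(A[n]);return C+.088*np.array([np.cos(a),np.sin(a)])
P=dict(green=(.583,-.2164),orange=(.5055,-.1139),violet=(.4865,-.2028),cup=(.457,-.2986))
def quat(deg):
    a=np.radians(deg)   # tool x at angle a, z down : Rz(a)*Rx(pi)
    return np.array([0,np.cos(a/2),np.sin(a/2),0])
def best(p,deg):
    c=[]
    for k in (-180,0,180,360):
        q=inverse_kinematics(list(p),quat(deg+k))
        if q is not None: c.append((abs(np.asarray(q)[5]-get_joint_pos()[5]),deg+k))
    return quat(min(c)[1])
def st(t): print(t,"t%.1f"%get_time(),"tcp",np.array(get_tcp_pos()),"w%.3f"%get_grip_width(),"F",np.array(get_ft_force()))
ZT=.16
def pick(xy,deg,zt,opn):
    q=best([*xy,ZT],deg); move_pose([*xy,ZT],q)
    command_gripper(opn)
    movel([*xy,zt+.02],v=.15); movel([*xy,zt],v=.06); st("at grasp")
    command_gripper(0.); st("gripped")
    movel([*xy,zt+.02],v=.06); movel([*xy,ZT],v=.15); st("lifted")
def over(xy,deg):
    move_pose([*xy,ZT],best([*xy,ZT],deg)); st("over")
def place(xy,zt,opn):
    movel([*xy,zt+.02],v=.15)
    print("contact",movel([*xy,zt-.0015],v=.02,until_force=2.5)); st("down")
    command_gripper(opn); st("open")
    movel([*xy,zt+.02],v=.06);movel([*xy,ZT],v=.15); st("up")
def snap(n):
    for c in("scene","top"): cv2.imwrite(f"pics/{c}{n}.png",read_camera(c)[:,:,::-1])
def paint(im,nme,near,z,ref=None,r=18):
    pass
E
python3 - <<'E'
from h import *
print({n:well(n) for n in A})
pick(P['orange'],45,.022,.72)
over(well('orange'),A['orange'])
snap(1)
E
```

```text
{'orange': array([0.5808, 0.2785]), 'green': array([0.5689, 0.1266]), 'violet': array([0.4433, 0.2129])}
at grasp t4.2 tcp [ 0.5052 -0.1138  0.0216] w0.723 F [ 0.1099 -0.5217  0.6014]
gripped t4.7 tcp [ 0.5056 -0.1139  0.0222] w0.451 F [-0.5889  0.4613  2.2929]
lifted t6.1 tcp [ 0.5048 -0.1137  0.1592] w0.448 F [-0.6527 -0.1008 -0.8046]
over t7.6 tcp [0.5809 0.2773 0.1598] w0.447 F [-0.1156 -1.2143 -0.338 ]
```

```bash
python3 - <<'E'
import cv2,numpy as np
a=cv2.imread("pics/scene1.png");b=cv2.imread("pics/top1.png")
cv2.imwrite("pics/v1.png",np.hstack([cv2.resize(a[80:330,160:420],(400,385)),cv2.resize(b[90:290,120:330],(400,385))]))
E
```

```text
(no output)
```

View pics/v1.png

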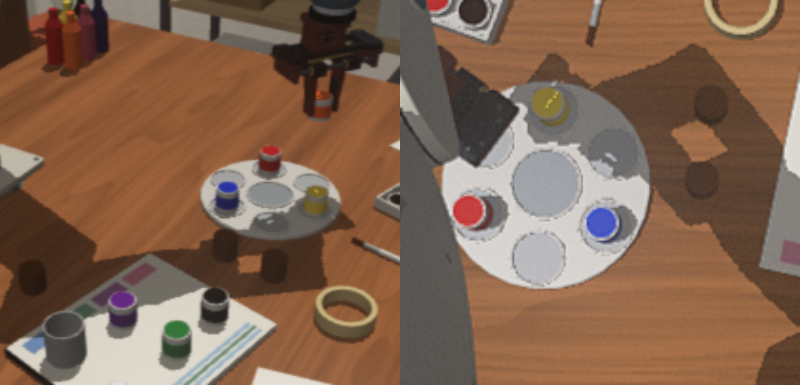

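The pot is held upright, and the well below it is clear. Placing it now.

```bash
python3 - <<'E'
from h import *
place(well('orange'),.020,.72)
over([.45,-.05],0)
snap(2)
a=cv2.imread("pics/scene2.png");b=cv2.imread("pics/top2.png")
cv2.imwrite("pics/v2.png",np.hstack([cv2.resize(a[160:260,270:400],None,fx=3,fy=3),cv2.resize(b[125:250,135:260],None,fx=3,fy=3)[:300]]))
E
```

```text
contact True
down t9.6 tcp [0.5806 0.2785 0.0202] w0.448 F [-0.7015  0.0355  4.8545]
open t10.2 tcp [0.5799 0.2781 0.0194] w0.723 F [-0.3402 -0.4339 -1.0728]
up t11.6 tcp [0.5802 0.2782 0.159 ] w0.718 F [-0.2226  1.3973 -0.5735]
over t12.9 tcp [ 0.4509 -0.0496  0.1601] w0.722 F [-0.2228  0.3238 -0.6099]
```

View pics/v2.png

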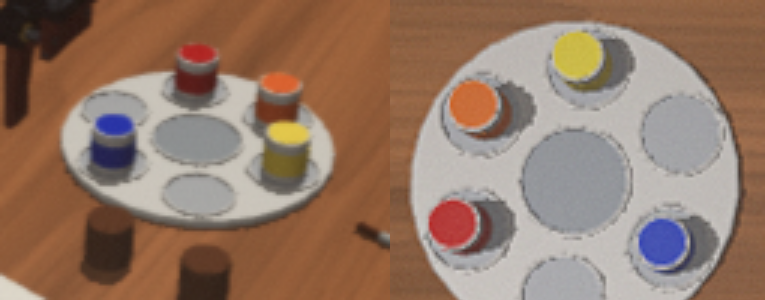

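Orange stands upright in the well between red and yellow (about (474,105) in the right-hand crop). I'll measure how well it is centred, then carry on with green.

```bash
cat >> h.py <<'E'
def blob(nme,im,xy,z,tol=26,r=14):
    u,v=np.round(w2px(nme,[*xy,z])).astype(int)
    ref=np.median(im[v-1:v+2,u-1:u+2].reshape(-1,3),axis=0)
    m=(np.abs(im[v-r:v+r,u-r:u+r].astype(int)-ref).max(2)<tol).astype(np.uint8)
    k,l,s,c=cv2.connectedComponentsWithStats(m); i=l[r,r]
    p=c[i]+[u-r,v-r]; return px2w(nme,*p,z),s[i,4],ref
E
python3 - <<'E'
from h import *
st("now")
for n in("top","scene"):
    print(n,blob(n,cv2.imread(f"pics/{n}2.png"),well('orange'),.05))
print("wells top UL [.5812 .2823] scene [.5821 .2755]; target",well('orange'))
E
```

```text
now t13.0 tcp [ 0.4508 -0.0493  0.16  ] w0.718 F [0.0023 0.764  0.2479]
top (array([0.5809, 0.2796]), np.int32(176), array([ 60., 109., 201.]))
scene (array([0.5789, 0.2756]), np.int32(56), array([ 48.,  98., 217.]))
wells top UL [.5812 .2823] scene [.5821 .2755]; target [0.5808 0.2785]
```

```bash
python3 - <<'E'
from h import *
pick(P['green'],127,.022,.72)
over(well('green'),A['green'])
place(well('green'),.020,.72)
pick(P['violet'],-17,.022,.72)
over(well('violet'),A['violet'])
place(well('violet'),.020,.72)
over([.45,-.05],0)
snap(3)
a=cv2.imread("pics/scene3.png");b=cv2.imread("pics/top3.png")
cv2.imwrite("pics/v3.png",np.hstack([cv2.resize(a[160:350,160:400],(430,340)),cv2.resize(b[125:250,135:260],(340,340))]))
for c in A:
  for n,im in(("top",b),("scene",a)): print(c,n,blob(n,im,well(c),.05)[:2],well(c))
E
```

```text
at grasp t15.5 tcp [ 0.5827 -0.2163  0.0215] w0.721 F [ 0.4305 -0.1786 -0.2738]
gripped t16.0 tcp [ 0.5831 -0.2164  0.0222] w0.444 F [0.0152 0.3156 1.6834]
lifted t17.4 tcp [ 0.5823 -0.2161  0.1591] w0.447 F [ 0.2729 -0.4388 -0.8046]
over t18.7 tcp [0.5691 0.1258 0.1598] w0.447 F [ 0.2133  0.1792 -0.2514]
contact True
down t20.6 tcp [0.5687 0.1265 0.0202] w0.449 F [-0.5879 -0.4083  5.9401]
open t21.1 tcp [0.568  0.1264 0.0196] w0.717 F [ 0.489   0.2588 -0.3255]
up t22.6 tcp [0.5682 0.1264 0.1592] w0.718 F [-0.3022  0.6756 -0.2554]
at grasp t25.5 tcp [ 0.4862 -0.2027  0.0216] w0.722 F [0.5024 0.168  0.0209]
gripped t26.0 tcp [ 0.4866 -0.2028  0.0222] w0.446 F [-0.2461  0.2249  2.107 ]
lifted t27.4 tcp [ 0.4859 -0.2025  0.1592] w0.454 F [ 0.0954 -0.0455 -0.6808]
over t29.0 tcp [0.4436 0.2123 0.1599] w0.448 F [ 0.0182  0.6036 -0.7131]
contact True
down t30.8 tcp [0.4431 0.2128 0.0201] w0.448 F [-0.2427  0.2298  4.8593]
open t31.4 tcp [0.4426 0.2126 0.0198] w0.718 F [ 1.6393 -0.0473 -0.0282]
up t32.9 tcp [0.4427 0.2126 0.1593] w0.719 F [ 0.5753 -0.2122 -0.0544]
over t33.9 tcp [ 0.45   -0.0495  0.1597] w0.716 F [-0.6659  0.3369  0.1395]
orange top (array([0.5808, 0.2795]), np.int32(175)) [0.5808 0.2785]
orange scene (array([0.5792, 0.2756]), np.int32(57)) [0.5808 0.2785]
green top (array([0.5705, 0.126 ]), np.int32(175)) [0.5689 0.1266]
green scene (array([0.5686, 0.1225]), np.int32(66)) [0.5689 0.1266]
violet top (array([0.4451, 0.214 ]), np.int32(177)) [0.4433 0.2129]
violet scene (array([0.4432, 0.2103]), np.int32(50)) [0.4433 0.2129]
```

View pics/v3.png

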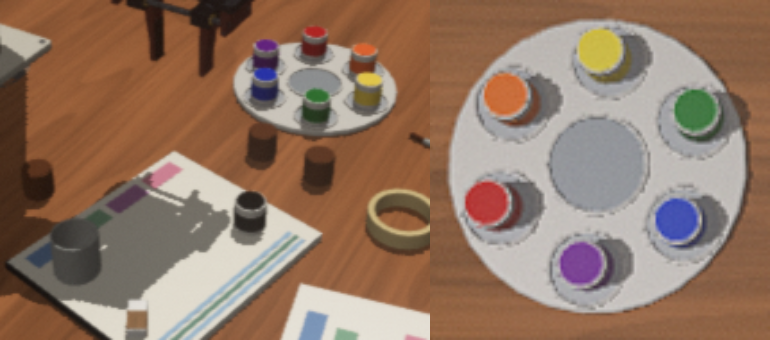

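All three pots are upright in the right wells: orange at (507,95), green at (697,112) and violet at (582,265) in the right-hand crop. Now the cup.

```bash
python3 - <<'E'
from h import *
c=np.array([.530,.207])
pick(P['cup'],-17,.028,1.0)
over(c,25.5)
place(c,.026,.95)
over([.45,-.05],0)
snap(4)
a=cv2.imread("pics/scene4.png");b=cv2.imread("pics/top4.png")
cv2.imwrite("pics/v4.png",np.hstack([cv2.resize(a[160:350,160:400],(430,340)),cv2.resize(b[125:250,135:260],(340,340))]))
for k in A:
  for n,im in(("top",b),("scene",a)): print(k,n,blob(n,im,well(k),.05)[:2])
E
```

```text
at grasp t36.9 tcp [ 0.4567 -0.2984  0.0276] w1.001 F [-0.7368 -0.4069 -0.4488]
gripped t37.5 tcp [ 0.4568 -0.2985  0.0281] w0.638 F [-0.873   0.2456  3.0642]
lifted t38.9 tcp [ 0.4564 -0.2982  0.1592] w0.640 F [ 0.0732 -0.0655 -1.0161]
over t40.8 tcp [0.5303 0.2061 0.1599] w0.638 F [ 0.0161 -0.5236 -2.0015]
contact True
down t42.6 tcp [0.5298 0.207  0.0261] w0.636 F [-0.995  -0.2073  5.2173]
open t43.2 tcp [0.5291 0.2066 0.0254] w0.946 F [ 0.5262 -0.4849  0.2723]
up t44.6 tcp [0.5294 0.2068 0.1592] w0.950 F [-0.3577  0.4739 -0.8592]
over t45.6 tcp [ 0.4506 -0.0496  0.1599] w0.952 F [ 0.1407  0.3357 -0.2944]
orange top (array([0.5809, 0.2795]), np.int32(176))
orange scene (array([0.5791, 0.2755]), np.int32(57))
green top (array([0.5706, 0.1261]), np.int32(174))
green scene (array([0.5684, 0.1234]), np.int32(70))
violet top (array([0.4451, 0.214 ]), np.int32(177))
violet scene (array([0.443 , 0.2102]), np.int32(51))
```

View pics/v4.png

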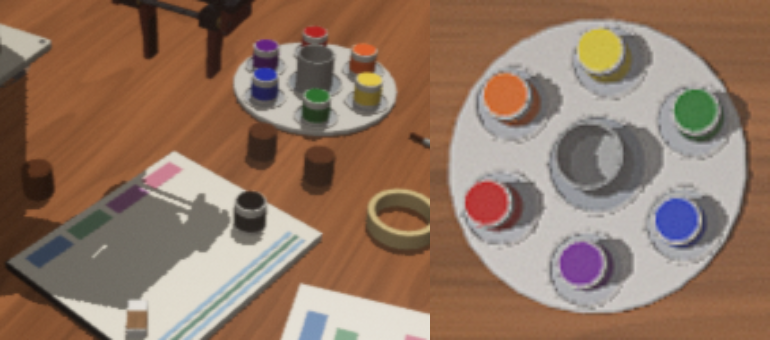

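The cup stands upright in the centre well (right-hand crop (590,157)), the six pots around it haven't moved, and black is still on the block. Handing in.

```bash
python3 - <<'E'
from h import *
for k,p in dict(black=(.595,-.129,.052),red=(.492,.289,.05),yellow=(.618,.2026,.05),blue=(.481,.1368,.05)).items():
    print(k,[blob(n,cv2.imread(f"pics/{n}4.png"),p[:2],p[2])[0] for n in("top","scene")])
st("end"); job_done()
E
```

```text
black [array([ 0.5955, -0.1255]), array([ 0.5945, -0.1303])]
red [array([0.4927, 0.291 ]), array([0.491 , 0.2868])]
yellow [array([0.6191, 0.2048]), array([0.6162, 0.2006])]
blue [array([0.4814, 0.1387]), array([0.4796, 0.1361])]
end t45.7 tcp [ 0.4508 -0.0492  0.16  ] w0.949 F [-0.9593  0.52   -0.5145]
the job is handed in; nothing more can be done
```

The colour wheel is complete, and I handed the job in at about 46 s of the 120 s allowed. I placed orange between red and yellow, then green between yellow and blue, then violet between blue and red. The steel cup went into the centre well last. Each was lowered until it touched the well floor before I released it.

**Placement:** the last pictures show all three pots and the cup upright in their wells, and the gripper was clear of everything. The placed pots measured within about 4 mm of the well centres. For the cup I only looked at the pictures and did not measure its final position.

**Pots left alone:** red, yellow and blue measured within about 2 mm of where they started. Black read 2 mm off in the top view but unmoved in the scene view. The gripper's shadow may explain that, since nothing was moved near it after the first pictures.

**Disagreement:** the two cameras differed by 2–5 mm throughout, a little more than the stated calibration error. I used the average, and the wells had 10–12 mm to spare on each side.

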